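# Hang the lipped sample basket in the bath

## Task

The laboratory bath has two sliding covers on a double track: slide the lower cover, at the bath's right-hand end as seen from the robot, all the way in under its upper neighbour, and leave the upper cover shut. Then take the basket that has a bent lip, lower it into the opened end and hook its lip over the bath's right-hand end rim so that it hangs upright inside the bath; set it on the rim, do not drop it. Leave the plain basket without a lip, the beaker and the amber bottle where they are.

Things in the scene. Friction and masses are not known exactly. Their poses are not given: they have to be found in the camera images.
- bath: Fixed rectangular steel bath, open tank 214 mm (x) by 372 mm (y), walls 6 mm thick, with a white skirt (10 mm proud) up to 70 mm height; inner floor at 10 mm, rim top at 120 mm; empty. Origin: centre of the tank's underside. Its y axis is the long axis and points to the left-hand end, where a white controller box, 165 mm tall, adjoins (y 197 to 281 mm). Track strips on the two long walls rise to 144 mm; the right-hand end rim (at y = -183 mm) carries no track and is bare.
- end_rim (a point): Middle of the top of the bath's right-hand end wall: bath (0, -183, 120) mm. Axes as the bath's: y points into the bath, x along the rim. The wall here is 6 mm thick, y -3 to +3 mm.
- cover_low (a joint): Slide of the lower cover: 0 = shut over the right-hand half of the bath, grows along bath +y as it slides under the upper cover, stop at 0.125 m (fully open). Friction about 1.5 N, stays where it is left. The cover is a white plate 200 x 180 x 4 mm, its top at 126 mm height. Fully open it leaves 126 mm of the bath clear, measured from the inner face of the right-hand end wall.
- cover_low_grip (a point): Centre of the lower cover's handle bar (moves with the cover): a steel bar 90 mm long along bath x, 12 x 12 mm section, centre 164 mm above the table and 38 mm above the cover plate, on two posts at its ends. Near the cover's right-hand edge.
- cover_up (a joint): Slide of the upper cover (top at 136 mm), over the left-hand half: 0 = shut, grows along bath -y up to 0.125 m as it slides over the lower cover. It is shut at the start and stays shut. It has the same handle, at the far left-hand edge.
- basket: Loose steel basket with a bent lip, about 0.3 kg, slatted, open on top, 90 mm (its x) by 70 mm (its y), walls 70 mm high. Origin: centre of its underside; z up. Its -y side is a plain back plate (outer face at y = -35 mm) that rises to 89 mm and is bent outwards and down into a lip 80 mm wide. Stands on its base at the start, with the lip turned roughly to the robot's right.
- basket_lip (a point): Middle of the slot under the lip: basket (0, -42, 85) mm, at the lip's underside. The slot is 14 mm wide (basket y -35 to -49 mm), open downwards; the lip's outer leg is 4 mm thick, reaches down to about 62 mm above the base, and its bottom edge flares outwards to about y = -58 mm.
- basket_grip (a point): Centre of the basket's fixed handle bar: steel, 94 mm long along basket x, 12 x 12 mm section, at basket (0, 0, 135) mm, carried by two posts at its ends (x = +-40 mm); nothing below it down to the basket's floor.
- plain_basket: Bystander: loose basket of the same size, handle and material, but without a lip (slatted on all four sides). Origin: centre of its underside.
- beaker: Bystander: open glass beaker, 90 mm across, 120 mm tall. Origin: centre of its underside.
- reagent_bottle: Bystander: amber bottle, 72 mm across, 150 mm tall. Origin: centre of its underside.
Not all that is in view belongs to the job. Leave any red look-alike of the basket alone.

How it is judged (in metres and radians):
On the way, in this order (a step that is already met when the one before it is completed fails the run):
1. the lower cover is slid fully under the upper one (value of joint cover_low above 0.112 m and value of joint cover_up below 0.015 m), for 0.2 s.
2. the lipped basket hangs by its lip on the right-hand end rim, inside the bath (x of basket_lip in the frame of end_rim between -0.05 and 0.05 m and y of basket_lip in the frame of end_rim between -0.011 and 0.008 m and z of basket_lip in the frame of end_rim between -0.004 and 0.005 m and y of basket in the frame of end_rim above 0.02 m and angle between basket's own z axis and vertical below 0.15 rad and linear speed of basket below 0.02 m/s and angular speed of basket below 0.2 rad/s), for 0.2 s.
At the end, for the whole second after the job is handed in: Lower cover open at least 108 mm (of 125), upper within 15 mm of shut; basket at rest inside the bath, lip seated on the right-hand end rim (slot middle -11 to +8 mm across it, within 50 mm of its middle along it, underside -4 to +5 mm from its top), within 0.15 rad of upright (all of step 2 and value of joint cover_low above 0.108 m and value of joint cover_up below 0.015 m); the robot touches nothing.
It fails at once if the basket is dropped (moves faster than 0.45 m/s while no finger touches it) (linear speed of basket above 0.45 m/s and contact force between basket and the fingers below 0.05 N).
It fails at once if the upper cover is pushed open by more than 30 mm (value of joint cover_up above 0.03 m).
It fails at once if a bystander (plain basket, beaker, amber bottle) is moved by more than 30 mm (distance of any of plain_basket, beaker, reagent_bottle from where it was at the start of the episode above 0.03 m).
It also fails if it takes over 64 s, if anything falls off the work surface, if the arm or the gripper's body presses on something with over 40 N, if the wrist force passes 120 N, or if a joint passes its speed limit or range.

## Robot

A 6-joint arm with a two-finger parallel gripper is mounted at the origin on the work surface. World frame = base frame: x ahead of the robot, y to its left, z up, the work surface at z = 0. Lengths are in mm, angles in rad, forces in N, time in s.
With the tool pointing down it reaches from about 350 to 975 mm from the base axis. Payload 7.1 kg.
Tool frame: the origin (TCP) lies between the finger pads; the fingertips stand 8 mm ahead of it and the grasp point (between the pads) lies 11 mm behind it; x points along the fingers, y is the direction in which the jaws open and shut, and the axes are right-handed (so a half turn about x gives the same grasp; the last joint's range is limited). The gripper opens to 88 mm and grips with 3 to 60 N. Pads are 20 mm wide; open, the fingers measure 115 mm over their backs; the gripper's body (75 mm by 178 mm) begins 61 mm behind the grasp point.
Start: joints at [1.23, 0.423, 1.63, -0, 1.089, -0.019], TCP at [197.64, 592.911, 230.675] pointing down, gripper open.
Joint ranges: [-3, 3], [-0.9, 2.11], [0.09, 2.58], [-1.31, 4.45], [0.11, 2.69], [-2.54, 2.54]. Speed limits (rad/s): [2.39, 2.39, 3.01, 3.14, 3.14, 3.14].

## Interface

Orientations are given as a rotation vector (axis times angle).
In Python, from workcell import ctrl gives the robot as it stands.
- The arm moves only by the tool apply_moves, never from a script. Its argument "increments" is a list of rows, each an object with "gripper": the opening in per cent of the stroke, from 0 (shut) to 100 (fully open); "delta_pos": the shift along the tool's x, y, z in cm, a list of three; "dr": the turn, a rotation vector about the tool's x, y, z in rad, a list of three. In form: [{"gripper": gripper, "delta_pos": [dx, dy, dz], "dr": [ax, ay, az]}, ...]. A call has exactly 5 rows; each row shifts and turns the commanded pose from where the row before left it, along the tool's axes as they then stand; what a row does not reach is not made up. A row lasts 1/12 s, in which the tool goes at most 41.7 mm and 7.16 degrees, less where a joint would pass 70% of its speed; a pose out of reach is approached as far as the arm can. A call with a gripper value outside its range is refused whole. The fingers move at their own pace and stop on an object; the grip force is fixed at half the most. Time passes only in rows, so rows that do not move let the fingers close, or fill a call up. It gives the time, the measured TCP pose, the force and the opening at its end, in the units of the state.
- ctrl.get_obs(): the state, without advancing time (a new reading comes with each control period).
- ctrl.get_image(name): name is "side" or "top" or "wrist"; returns a dict with "img" (384x512x3 uint8, red, green, blue), "range_z" (384x512 float32, mm along the optical axis (not along the pixel's ray), 0 where there is no reading), "mtx" (3x3 intrinsics, pixels), "rvec" (rotation vector, rad) and "tvec" (3), from world to camera coordinates, as OpenCV has them. Camera axes: x right, y down, z forward; pixel columns grow to the right and rows downward; lengths in mm; the calibration is good to about 2 mm. The wrist camera is an equidistant fisheye: a pixel r from the principal point sees the ray r / f radians off the axis. A picture is of the moment at which its call begins.
- ctrl.close_job(): hands the job in, once; it reports no verdict.
The state is a dict: "t": time; "qpos": joint angles; "qvel": joint speeds; "joint_torque": joint torques, N m; "ee_pos": TCP position; "orientation": TCP orientation; "ft_force": force on the tool from outside, world axes, zero at the start; "moment": the same for the moment, N m; "width": finger opening in mm.
Only numpy, scipy, OpenCV 4.12 (cv2) and the standard library are available. Lean on these libraries where they do the work, as an engineer would, in place of code of your own. Each camera call takes 0.05 s, during which the arm holds its last target. There are 200 camera calls.

## Working session

There is one attempt and no reset: what is moved stays moved. The work goes in short steps, Python scripts to look and compute and a tool call to move; the robot and the scene stay as the last step left them, time stands still between calls to the robot, and variables do not carry over. Pictures are saved under pics/ and viewed, about 8 in all and at most 12, crops included, and the job is handed in when it is done.

Besides the shell and the picture viewer there is one more tool, called by a JSON object that holds its "op" and its "data", one argument or row to a line. apply_moves: Moves the arm, as the interface text tells. Its arguments: {"type":"object","properties":{"increments":{"type":"array","items":{"type":"object","properties":{"gripper":{"type":"number"},"delta_pos":{"type":"array","items":{"type":"number"}},"dr":{"type":"array","items":{"type":"number"}}}}}},"required":["increments"]}

```bash
mkdir -p pics; cat > h.py <<'E'
import numpy as np, cv2
from workcell import ctrl
def cap(n):
    d=ctrl.get_image(n); np.savez(f'{n}.npz',**d); return d
def save(d,name,box=None,s=1):
    im=d['img'][:,:,::-1]
    if box: im=im[box[1]:box[3],box[0]:box[2]]
    cv2.imwrite('pics/'+name,cv2.resize(im,None,fx=s,fy=s,interpolation=cv2.INTER_CUBIC))
def cloud(d):
    z=d['range_z'].astype(float);v,u=np.mgrid[:z.shape[0],:z.shape[1]]
    K=d['mtx'];p=np.stack([(u-K[0,2])/K[0,0]*z,(v-K[1,2])/K[1,1]*z,z],-1)
    R=cv2.Rodrigues(np.array(d['rvec'],float))[0];w=(p-np.array(d['tvec']).ravel())@R
    w[z==0]=np.nan;return w
def R(o): return cv2.Rodrigues(np.array(o,float))[0]
E
python3 - <<'E'
from h import *
a=cap('top');b=cap('side')
im=np.hstack([a['img'],b['img']]);
cv2.imwrite('pics/a.png',cv2.resize(np.vstack([a['img'],b['img']])[:,:,::-1],(400,600)))
save(a,'top.png',s=1.5);save(b,'side.png',s=1.5)
o=ctrl.get_obs();print(o['t'],R(o['orientation']).round(3))
E
```

```text
0.1 [[-0.     0.316  0.949]
 [-0.001  0.949 -0.316]
 [-1.    -0.001 -0.   ]]
```

View pics/top.png

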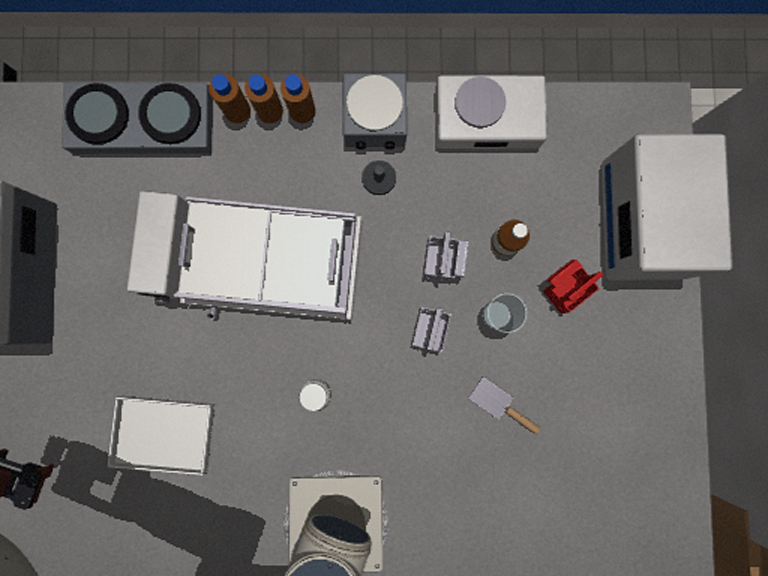

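View pics/side.png

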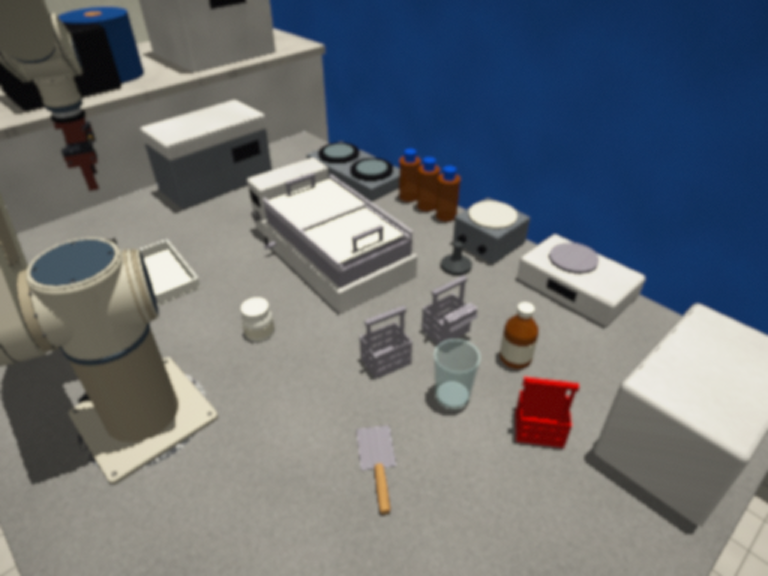

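Top view: the lipped basket candidates are grey (445,258), which shows a plate or lip on its right side; grey (431,330), slatted and plain; and red (573,287), the look-alike. I choose (445,258). The lower cover's handle is at (334,261) and the upper's at (186,246). I'll check the choice with a crop and measure.

```bash
cat > m.py <<'E'
from h import *
d=dict(np.load('top.npz'));w=cloud(d)
def rect(n,box,z0,z1):
    u0,v0,u1,v1=[int(k/1.5) for k in box]
    p=w[v0:v1,u0:u1].reshape(-1,3);p=p[(p[:,2]>z0)&(p[:,2]<z1)]
    c,s,a=cv2.minAreaRect(p[:,:2].astype(np.float32));print(n,len(p),np.round(c,1),np.round(s,1),round(a,1),'med',np.median(p,0).round(1))
rect('hlow',(320,225,345,300),155,180)
rect('hup',(175,215,197,275),155,185)
rect('bathtracks',(178,190,365,325),110,150)
rect('ctrlbox',(125,185,190,305),158,170)
for n,b in(('bask',(415,222,475,295)),('plain',(405,298,458,362))):
    rect(n+' bar',b,122,150);rect(n+' rim',b,55,100)
rect('beaker',(475,285,530,340),90,130);rect('bottle',(490,215,535,260),60,160)
a=cv2.resize(d['img'][140:245,265:365],(400,420),interpolation=2)
s=np.load('side.npz')['img'];b=cv2.resize(s[175:265,225:325],(400,420),interpolation=2)
cv2.imwrite('pics/crop.png',np.hstack([a,b])[:,:,::-1])
E
python3 m.py
```

```text
hlow 107 [604.7  -6.2] [12.4 88.6] 83.9 med [603.6  -5.9 169.3]
hup 151 [649.7 315.9] [111.5  36.7] 0.8 med [642.1 307.1 178. ]
bathtracks 7136 [621.1 149.1] [386.1 220.9] 83.9 med [622.8 151.8 132.5]
ctrlbox 1735 [643.3 362. ] [118.7 219.6] 84.1 med [642.7 377.7 164.3]
bask bar 107 [ 622.2 -252.8] [12.1 94.2] 81.8 med [ 622.2 -251.4  140.6]
bask rim 252 [ 620.7 -264.2] [93.2 90.7] 81.9 med [ 615.6 -288.4   85.9]
plain bar 110 [ 454.2 -226.3] [12.7 93. ] 75.7 med [ 453.9 -225.4  140.9]
plain rim 76 [ 454.2 -226.3] [70.1 90. ] 75.7 med [ 458.3 -231.8   68.2]
beaker 191 [ 489.2 -389.7] [86.1 87.2] 86.8 med [ 489.7 -407.5  115.8]
bottle 378 [ 667.8 -415.4] [71.1 67.4] 30.2 med [ 661.6 -407.   107.4]
```

View pics/crop.png

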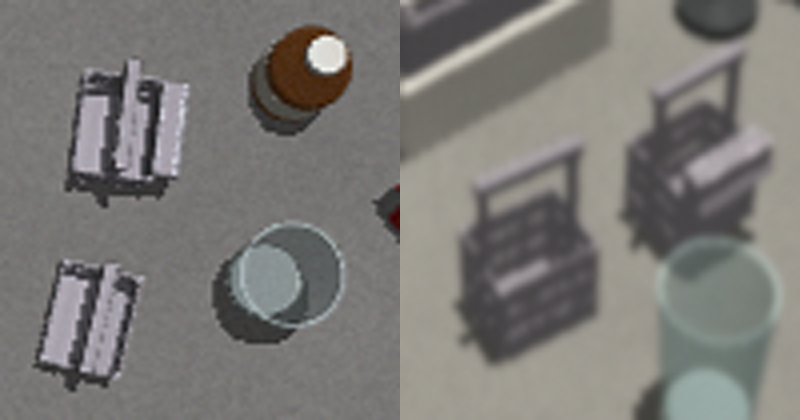

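The crop confirms it: the far grey basket (445,258) has the lip on its right side and the near one is plain. The bath's y axis is at 83.9° and the basket's at 81.8°. I'm heading for the lower cover's handle at (605,-6).

{"op": "apply_moves", "data": {
  "increments": [
    {"gripper": 100,"delta_pos": [0,-2.44,3.2],"dr": [0,0,0]},
    {"gripper": 100,"delta_pos": [0,-2.44,3.2],"dr": [0,0,0]},
    {"gripper": 100,"delta_pos": [0,-2.44,3.2],"dr": [0,0,0]},
    {"gripper": 100,"delta_pos": [0,-2.44,3.2],"dr": [0,0,0]},
    {"gripper": 100,"delta_pos": [0,-2.44,3.2],"dr": [0,0,0]}
  ]
}}

```text
t: 0.52
ee_pos: [311.2, 424.8, 230.3]
orientation: [0.251, 1.556, -0.253]
ft_force: [1.2, 0.9, -0.3]
width: 87.8
```

{"op": "apply_moves", "data": {
  "increments": [
    {"gripper": 100,"delta_pos": [0,-2.44,3.2],"dr": [0,0,0]},
    {"gripper": 100,"delta_pos": [0,-2.44,3.2],"dr": [0,0,0]},
    {"gripper": 100,"delta_pos": [0,-2.44,3.2],"dr": [0,0,0]},
    {"gripper": 100,"delta_pos": [0,-2.44,3.2],"dr": [0,0,0]},
    {"gripper": 100,"delta_pos": [0,-2.44,3.2],"dr": [0,0,0]}
  ]
}}

```text
t: 0.93
ee_pos: [424.6, 258.4, 230.6]
orientation: [0.252, 1.556, -0.253]
ft_force: [0.8, 0.2, -0.5]
width: 87.9
```

{"op": "apply_moves", "data": {
  "increments": [
    {"gripper": 100,"delta_pos": [0,-2.44,3.2],"dr": [0,0,0]},
    {"gripper": 100,"delta_pos": [0,-2.44,3.2],"dr": [0,0,0]},
    {"gripper": 100,"delta_pos": [0,-2.44,3.2],"dr": [0,0,0]},
    {"gripper": 100,"delta_pos": [0,-2.44,3.2],"dr": [-0.1,0,0]},
    {"gripper": 100,"delta_pos": [0,0,0],"dr": [-0.115,0,0]}
  ]
}}

```text
t: 1.35
ee_pos: [517.9, 122.2, 230.7]
orientation: [0.083, 1.567, -0.085]
ft_force: [0.1, 0.6, -0.2]
width: 87.7
```

```bash
cat > go.py <<'E'
from h import *
import sys
# remaining TCP move in tool axes (cm) and yaw of tool y, to target x y z
o=ctrl.get_obs();r=R(o['orientation']);t=np.array([float(k) for k in sys.argv[1:4]])
print(o['t'],o['ee_pos'],'yaw',np.degrees(np.arctan2(r[1,1],r[0,1])).round(2),'tilt',r[2].round(3),'q',np.round(o['qpos'],2),'F',np.round(o['ft_force'],1),'w',o['width'])
print('move cm',(r.T@(t-o['ee_pos'])/10).round(2))
E
python3 go.py 604.7 -6.2 153
python3 - <<'E'
from h import *
d=dict(np.load('top.npz'));w=cloud(d);a=np.radians(83.9)
ey=np.array([np.cos(a),np.sin(a)]);ex=np.array([ey[1],-ey[0]])
p=w[120:225,110:250].reshape(-1,3);p=p[p[:,2]>50]
X=p[:,:2]@ex;Y=p[:,:2]@ey;Z=p[:,2]
h=np.array([604.7,-6.2]);print('handle XY',h@ex,h@ey)
m=abs(X-h@ex)<35
for y in np.arange(h@ey-75,h@ey+12,3):
    k=m&(abs(Y-y)<1.5);print(round(y-h@ey,0),k.sum(),np.median(Z[k]).round(1) if k.sum() else '', end=' | ')
k=(Z>139)&(Z<148);print('\ntrack X range',np.percentile(X[k],[1,99]),'Y',np.percentile(Y[k],[1,99]))
for n,z0,z1 in(('box',160,168),('up',133,138),('low',123.5,128)):
    k=(Z>z0)&(Z<z1);print(n,np.percentile(X[k],[1,99]),np.percentile(Y[k],[1,99]))
E
```

```text
1.35 [517.93269391 122.24925415 230.72427133] yaw 83.87 tilt [-1.    -0.001  0.002] q [ 0.21  0.29  1.84 -0.    1.02 -1.25] F [ 0.1  0.6 -0.2] w 87.7304878014272
move cm [  7.81 -11.84   9.98]
handle XY 601.9349920596336 58.09298868339428
-75.0 0  | -72.0 0  | -69.0 0  | -66.0 0  | -63.0 0  | -60.0 0  | -57.0 0  | -54.0 0  | -51.0 0  | -48.0 2 55.4 | -45.0 21 68.0 | -42.0 16 70.2 | -39.0 19 67.9 | -36.0 37 102.8 | -33.0 16 121.1 | -30.0 6 118.4 | -27.0 0  | -24.0 0  | -21.0 0  | -18.0 0  | -15.0 0  | -12.0 10 125.5 | -9.0 17 126.1 | -6.0 36 130.4 | -3.0 28 169.3 | 0.0 20 169.7 | 3.0 20 169.7 | 6.0 9 167.4 | 9.0 4 128.1 | 
track X range [491.57246349 711.18436172] Y [ 28.36095884 405.72849456]
box [511.90104743 709.18980536] [ 52.15445864 428.43377237]
up [500.6648003 705.3822694] [ 81.15472354 404.21706836]
low [501.78567342 700.37235517] [ 46.52097159 404.2838029 ]
```

{"op": "apply_moves", "data": {
  "increments": [
    {"gripper": 100,"delta_pos": [0,-2.96,2.5],"dr": [0,0,0]},
    {"gripper": 100,"delta_pos": [0,-2.96,2.5],"dr": [0,0,0]},
    {"gripper": 100,"delta_pos": [0,-2.96,2.5],"dr": [0,0,0]},
    {"gripper": 100,"delta_pos": [0,-2.96,2.5],"dr": [0,0,0]},
    {"gripper": 100,"delta_pos": [0,0,0],"dr": [0,0,0]}
  ]
}}

```text
t: 1.77
ee_pos: [604.6, -6.2, 230.5]
orientation: [0.086, 1.567, -0.088]
ft_force: [0.3, -0.1, 0.6]
width: 87.9
```

{"op": "apply_moves", "data": {
  "increments": [
    {"gripper": 100,"delta_pos": [2,0,0],"dr": [0,0,0]},
    {"gripper": 100,"delta_pos": [2,0,0],"dr": [0,0,0]},
    {"gripper": 100,"delta_pos": [2,0,0],"dr": [0,0,0]},
    {"gripper": 100,"delta_pos": [1.7,0,0],"dr": [0,0,0]},
    {"gripper": 100,"delta_pos": [0,0,0],"dr": [0,0,0]}
  ]
}}

```text
t: 2.18
ee_pos: [598.6, -0.9, 150.0]
orientation: [0.084, 1.576, -0.084]
ft_force: [-1.2, -0.3, 0.2]
width: 87.9
```

{"op": "apply_moves", "data": {
  "increments": [
    {"gripper": 0,"delta_pos": [0,0,0],"dr": [0,0,0]},
    {"gripper": 0,"delta_pos": [0,0,0],"dr": [0,0,0]},
    {"gripper": 0,"delta_pos": [0,0,0],"dr": [0,0,0]},
    {"gripper": 0,"delta_pos": [0,0,0],"dr": [0,0,0]},
    {"gripper": 0,"delta_pos": [0,0,0],"dr": [0,0,0]}
  ]
}}

```text
t: 2.6
ee_pos: [601.9, -1.2, 154.7]
orientation: [0.084, 1.567, -0.084]
ft_force: [0.6, 0.6, -0.0]
width: 57.7
```

{"op": "apply_moves", "data": {
  "increments": [
    {"gripper": 0,"delta_pos": [0,0,0],"dr": [0,0,0]},
    {"gripper": 0,"delta_pos": [0,0,0],"dr": [0,0,0]},
    {"gripper": 0,"delta_pos": [0,0,0],"dr": [0,0,0]},
    {"gripper": 0,"delta_pos": [0,0,0],"dr": [0,0,0]},
    {"gripper": 0,"delta_pos": [0,0,0],"dr": [0,0,0]}
  ]
}}

```text
t: 3.02
ee_pos: [601.4, -1.2, 153.7]
orientation: [0.084, 1.569, -0.084]
ft_force: [0.3, 0.4, -0.2]
width: 24.6
```

```bash
python3 go.py 604.7 -6.2 153
```

```text
3.0167 [601.38013097  -1.22392998 153.66661172] yaw 83.88 tilt [-1. -0. -0.] q [-0.02  0.48  1.74 -0.    0.92 -1.49] F [ 0.3  0.4 -0.2] w 24.600605170363654
move cm [ 0.07 -0.46  0.38]
```

{"op": "apply_moves", "data": {
  "increments": [
    {"gripper": 0,"delta_pos": [0,-0.46,0.3],"dr": [0,0,0]},
    {"gripper": 0,"delta_pos": [0,0,0],"dr": [0,0,0]},
    {"gripper": 0,"delta_pos": [0,0,0],"dr": [0,0,0]},
    {"gripper": 0,"delta_pos": [0,0,0],"dr": [0,0,0]},
    {"gripper": 0,"delta_pos": [0,0,0],"dr": [0,0,0]}
  ]
}}

```text
t: 3.43
ee_pos: [604.4, -6.4, 153.7]
orientation: [0.084, 1.568, -0.084]
ft_force: [3.3, -1.7, -1.8]
width: 12.1
```

{"op": "apply_moves", "data": {
  "increments": [
    {"gripper": 0,"delta_pos": [0,0.5,0],"dr": [0,0,0]},
    {"gripper": 0,"delta_pos": [0,1,0],"dr": [0,0,0]},
    {"gripper": 0,"delta_pos": [0,1,0],"dr": [0,0,0]},
    {"gripper": 0,"delta_pos": [0,1,0],"dr": [0,0,0]},
    {"gripper": 0,"delta_pos": [0,1,0],"dr": [0,0,0]}
  ]
}}

```text
t: 3.85
ee_pos: [609.3, 39.8, 153.7]
orientation: [0.084, 1.568, -0.084]
ft_force: [4.9, -2.0, -3.1]
width: 11.9
```

{"op": "apply_moves", "data": {
  "increments": [
    {"gripper": 0,"delta_pos": [0,1,0],"dr": [0,0,0]},
    {"gripper": 0,"delta_pos": [0,1,0],"dr": [0,0,0]},
    {"gripper": 0,"delta_pos": [0,1,0],"dr": [0,0,0]},
    {"gripper": 0,"delta_pos": [0,1,0],"dr": [0,0,0]},
    {"gripper": 0,"delta_pos": [0,1,0],"dr": [0,0,0]}
  ]
}}

```text
t: 4.27
ee_pos: [614.7, 89.7, 153.8]
orientation: [0.083, 1.568, -0.083]
ft_force: [5.8, -3.0, -3.2]
width: 11.5
```

```bash
python3 go.py 616.2 101.2 153
```

```text
4.2667 [614.71283534  89.68059489 153.7533048 ] yaw 83.92 tilt [-1.     0.     0.002] q [ 0.13  0.51  1.69 -0.    0.94 -1.34] F [ 5.8 -3.  -3.2] w 11.541191148121474
move cm [0.08 1.16 0.03]
```

Gripped and sliding: about 97 mm of travel so far. I'll creep on until the stop shows as force.

{"op": "apply_moves", "data": {
  "increments": [
    {"gripper": 0,"delta_pos": [0,0.3,0],"dr": [0,0,0]},
    {"gripper": 0,"delta_pos": [0,0.3,0],"dr": [0,0,0]},
    {"gripper": 0,"delta_pos": [0,0.3,0],"dr": [0,0,0]},
    {"gripper": 0,"delta_pos": [0,0.1,0],"dr": [0,0,0]},
    {"gripper": 0,"delta_pos": [0,0,0],"dr": [0,0,0]}
  ]
}}

```text
t: 4.68
ee_pos: [615.8, 99.8, 153.8]
orientation: [0.084, 1.568, -0.083]
ft_force: [5.9, -0.1, -2.5]
width: 11.9
```

{"op": "apply_moves", "data": {
  "increments": [
    {"gripper": 0,"delta_pos": [0,0.2,0],"dr": [0,0,0]},
    {"gripper": 0,"delta_pos": [0,0.1,0],"dr": [0,0,0]},
    {"gripper": 0,"delta_pos": [0,0.1,0],"dr": [0,0,0]},
    {"gripper": 0,"delta_pos": [0,0,0],"dr": [0,0,0]},
    {"gripper": 0,"delta_pos": [0,0,0],"dr": [0,0,0]}
  ]
}}

```text
t: 5.1
ee_pos: [615.8, 100.1, 153.8]
orientation: [0.08, 1.569, -0.087]
ft_force: [3.7, -16.5, -0.1]
width: 11.8
```

{"op": "apply_moves", "data": {
  "increments": [
    {"gripper": 0,"delta_pos": [0,-0.35,0],"dr": [0,0,0]},
    {"gripper": 60,"delta_pos": [0,0,0],"dr": [0,0,0]},
    {"gripper": 60,"delta_pos": [0,0,0],"dr": [0,0,0]},
    {"gripper": 60,"delta_pos": [0,0,0],"dr": [0,0,0]},
    {"gripper": 60,"delta_pos": [0,0,0],"dr": [0,0,0]}
  ]
}}

```text
t: 5.52
ee_pos: [614.7, 99.6, 153.6]
orientation: [0.083, 1.57, -0.083]
ft_force: [-0.7, -0.3, 0.0]
width: 35.1
```

{"op": "apply_moves", "data": {
  "increments": [
    {"gripper": 60,"delta_pos": [0,0,0],"dr": [0,0,0]},
    {"gripper": 100,"delta_pos": [-1,0,0],"dr": [0,0,0]},
    {"gripper": 100,"delta_pos": [-2,0,0],"dr": [0,0,0]},
    {"gripper": 100,"delta_pos": [-3,0,0],"dr": [0,0,0]},
    {"gripper": 100,"delta_pos": [-3,0,0],"dr": [0,0,0]}
  ]
}}

```text
t: 5.93
ee_pos: [614.5, 98.8, 244.7]
orientation: [0.084, 1.571, -0.084]
ft_force: [0.4, 0.1, -0.3]
width: 68.1
```

```bash
python3 go.py 622.2 -252.8 240
```

```text
5.9333 [614.48589696  98.8304801  244.68834867] yaw 83.89 tilt [-1.    -0.    -0.002] q [ 0.14  0.41  1.62  0.    1.12 -1.32] F [ 0.4  0.1 -0.3] w 68.09475080260799
move cm [  0.47 -34.88   4.51]
```

{"op": "apply_moves", "data": {
  "increments": [
    {"gripper": 100,"delta_pos": [0,-3.88,0.5],"dr": [0,0,0]},
    {"gripper": 100,"delta_pos": [0,-3.88,0.5],"dr": [0,0,0]},
    {"gripper": 100,"delta_pos": [0,-3.88,0.5],"dr": [0,0,0]},
    {"gripper": 100,"delta_pos": [0,-3.88,0.5],"dr": [0,0,0]},
    {"gripper": 100,"delta_pos": [0,-3.88,0.5],"dr": [0,0,0]}
  ]
}}

```text
t: 6.35
ee_pos: [619.2, -98.3, 244.8]
orientation: [0.083, 1.568, -0.083]
ft_force: [-0.1, -0.2, -0.4]
width: 87.7
```

{"op": "apply_moves", "data": {
  "increments": [
    {"gripper": 100,"delta_pos": [0,-3.88,0.5],"dr": [0,0,0]},
    {"gripper": 100,"delta_pos": [0,-3.88,0.5],"dr": [0,0,0]},
    {"gripper": 100,"delta_pos": [0,-3.88,0.5],"dr": [0,0,0]},
    {"gripper": 100,"delta_pos": [0,-3.84,0.5],"dr": [0.037,0,0]},
    {"gripper": 100,"delta_pos": [0,0,0],"dr": [0,0,0]}
  ]
}}

```text
t: 6.77
ee_pos: [622.5, -259.2, 244.6]
orientation: [0.116, 1.566, -0.12]
ft_force: [0.4, 0.0, -0.5]
width: 87.7
```

```bash
python3 go.py 622.2 -252.8 126; python3 - <<'E'
from h import *
d=cap('top');w=cloud(d)
im=cv2.resize(d['img'][115:250,75:330],(765,405),interpolation=2);cv2.imwrite('pics/open.png',im[:,:,::-1])
a=np.radians(83.9);ey=np.array([np.cos(a),np.sin(a)]);ex=np.array([ey[1],-ey[0]])
p=w[115:230,75:255].reshape(-1,3);p=p[p[:,2]>50];X=p[:,:2]@ex;Y=p[:,:2]@ey;Z=p[:,2]
k=(Z>158)&(Z<175)&(Y<250)&(abs(X-602)<60)&(Y>100);print('low handle Y',np.median(Y[k]),k.sum())
k=(Z>162)&(Z<175)&(Y>340)&(abs(X-602)<60);print('up handle Y pct',np.percentile(Y[k],[1,50,99]))
for n,z0,z1 in(('rim',114,123),('skirt',66,73)):
    k=(Z>z0)&(Z<z1)&(abs(X-602)<80)&(Y<40);print(n,k.sum(),np.percentile(Y[k],[2,50,98]))
o=np.load('side.npz')
E
```

```text
6.7667 [ 622.51636694 -259.24842693  244.61958028] yaw 81.39 tilt [-1.    -0.002  0.002] q [-0.41  0.48  1.5  -0.    1.16 -1.83] F [ 0.4  0.  -0.5] w 87.71570319261106
move cm [11.86  0.66 -0.15]
low handle Y 163.34611436223418 115
up handle Y pct [368.98144107 444.35944361 484.66469028]
rim 74 [21.64407166 24.32831801 27.66752314]
skirt 115 [11.59991147 16.92112053 21.63886707]
```

View pics/open.png

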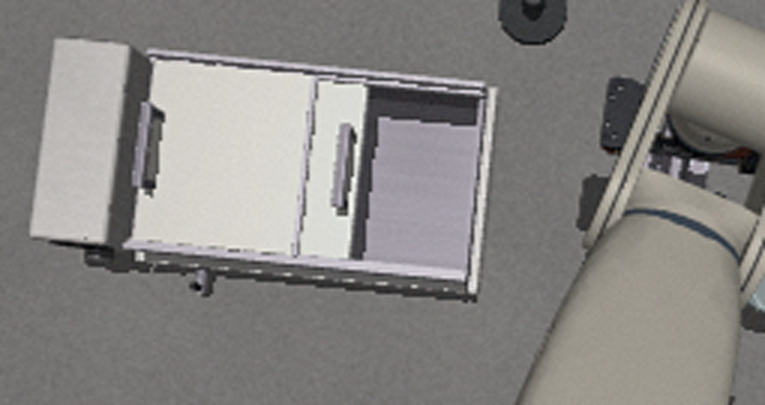

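The cover is open: its handle moved 105 mm, about 124 mm of the bath is clear, and the upper cover's seam hasn't moved (crop px 309). The rim centre is at Y' ≈ 24.5. Now the basket grasp.

{"op": "apply_moves", "data": {
  "increments": [
    {"gripper": 100,"delta_pos": [0,0.66,-0.15],"dr": [0,0,0]},
    {"gripper": 100,"delta_pos": [2.5,0,0],"dr": [0,0,0]},
    {"gripper": 100,"delta_pos": [2.5,0,0],"dr": [0,0,0]},
    {"gripper": 100,"delta_pos": [2.5,0,0],"dr": [0,0,0]},
    {"gripper": 100,"delta_pos": [2,0,0],"dr": [0,0,0]}
  ]
}}

```text
t: 7.23
ee_pos: [621.8, -243.2, 147.5]
orientation: [0.112, 1.569, -0.11]
ft_force: [0.4, 0.1, -0.2]
width: 87.6
```

{"op": "apply_moves", "data": {
  "increments": [
    {"gripper": 100,"delta_pos": [1.3,0,0],"dr": [0,0,0]},
    {"gripper": 100,"delta_pos": [1.2,0,0],"dr": [0,0,0]},
    {"gripper": 30,"delta_pos": [0,0,0],"dr": [0,0,0]},
    {"gripper": 30,"delta_pos": [0,0,0],"dr": [0,0,0]},
    {"gripper": 30,"delta_pos": [0,0,0],"dr": [0,0,0]}
  ]
}}

```text
t: 7.65
ee_pos: [623.1, -246.0, 124.9]
orientation: [0.112, 1.566, -0.113]
ft_force: [-0.3, 0.2, -1.1]
width: 71.1
```

{"op": "apply_moves", "data": {
  "increments": [
    {"gripper": 30,"delta_pos": [0,0,0],"dr": [0,0,0]},
    {"gripper": 30,"delta_pos": [0,0,0],"dr": [0,0,0]},
    {"gripper": 30,"delta_pos": [0,0,0],"dr": [0,0,0]},
    {"gripper": 30,"delta_pos": [0,0,0],"dr": [0,0,0]},
    {"gripper": 30,"delta_pos": [0,0,0],"dr": [0,0,0]}
  ]
}}

```text
t: 8.07
ee_pos: [622.3, -246.2, 124.0]
orientation: [0.113, 1.567, -0.113]
ft_force: [0.0, -0.1, 0.7]
width: 37.6
```

```bash
python3 go.py 622.2 -252.8 125
```

```text
8.0667 [ 622.27011947 -246.24505459  123.99712673] yaw 81.75 tilt [-1. -0.  0.] q [-0.39  0.61  1.59 -0.    0.94 -1.82] F [ 0.  -0.1  0.7] w 37.58060902878465
move cm [-0.1  -0.65  0.09]
```

{"op": "apply_moves", "data": {
  "increments": [
    {"gripper": 30,"delta_pos": [0,-0.65,0],"dr": [0,0,0]},
    {"gripper": 30,"delta_pos": [0,0,0],"dr": [0,0,0]},
    {"gripper": 0,"delta_pos": [0,0,0],"dr": [0,0,0]},
    {"gripper": 0,"delta_pos": [0,0,0],"dr": [0,0,0]},
    {"gripper": 0,"delta_pos": [0,0,0],"dr": [0,0,0]}
  ]
}}

```text
t: 8.48
ee_pos: [621.2, -252.6, 123.6]
orientation: [0.113, 1.568, -0.113]
ft_force: [0.3, 0.5, -1.6]
width: 11.8
```

{"op": "apply_moves", "data": {
  "increments": [
    {"gripper": 0,"delta_pos": [0,0,0],"dr": [0,0,0]},
    {"gripper": 0,"delta_pos": [0,0,0],"dr": [0,0,0]},
    {"gripper": 0,"delta_pos": [0,0,0],"dr": [0,0,0]},
    {"gripper": 0,"delta_pos": [0,0,0],"dr": [0,0,0]},
    {"gripper": 0,"delta_pos": [0,0,0],"dr": [0,0,0]}
  ]
}}

```text
t: 8.9
ee_pos: [621.1, -252.4, 123.5]
orientation: [0.113, 1.568, -0.113]
ft_force: [0.2, -0.5, -1.5]
width: 11.7
```

```bash
python3 go.py 622.2 -252.8 300
```

```text
8.9 [ 621.14094896 -252.43626336  123.53205134] yaw 81.77 tilt [-1.  0. -0.] q [-0.4   0.61  1.59 -0.    0.94 -1.83] F [ 0.2 -0.5 -1.5] w 11.673383302612557
move cm [-17.65  -0.02   0.1 ]
```

{"op": "apply_moves", "data": {
  "increments": [
    {"gripper": 0,"delta_pos": [-1,0,0],"dr": [0,0,0]},
    {"gripper": 0,"delta_pos": [-2,0,0],"dr": [0,0,0]},
    {"gripper": 0,"delta_pos": [-2.5,0,0],"dr": [0,0,0]},
    {"gripper": 0,"delta_pos": [-2.5,0,0],"dr": [0,0,0]},
    {"gripper": 0,"delta_pos": [-2.5,0,0],"dr": [0,0,0]}
  ]
}}

```text
t: 9.32
ee_pos: [621.0, -252.3, 230.2]
orientation: [0.113, 1.568, -0.113]
ft_force: [0.8, -0.7, -2.7]
width: 11.6
```

{"op": "apply_moves", "data": {
  "increments": [
    {"gripper": 0,"delta_pos": [-2.5,0,0],"dr": [0,0,0]},
    {"gripper": 0,"delta_pos": [-2.5,0,0],"dr": [0,0,0]},
    {"gripper": 0,"delta_pos": [-2,0,0],"dr": [0,0,0]},
    {"gripper": 0,"delta_pos": [0,1,-0.2],"dr": [0,0,0]},
    {"gripper": 0,"delta_pos": [0,2,-0.4],"dr": [0,0,0]}
  ]
}}

```text
t: 9.73
ee_pos: [620.0, -222.9, 300.0]
orientation: [0.114, 1.565, -0.116]
ft_force: [-0.2, 0.5, -3.0]
width: 11.5
```

{"op": "apply_moves", "data": {
  "increments": [
    {"gripper": 0,"delta_pos": [0,2.5,-0.5],"dr": [0,0,0]},
    {"gripper": 0,"delta_pos": [0,2.5,-0.5],"dr": [0,0,0]},
    {"gripper": 0,"delta_pos": [0,2.5,-0.5],"dr": [0,0,0]},
    {"gripper": 0,"delta_pos": [0,2.5,-0.5],"dr": [0,0,0]},
    {"gripper": 0,"delta_pos": [0,2.5,-0.5],"dr": [0,0,0]}
  ]
}}

```text
t: 10.15
ee_pos: [611.6, -92.6, 297.4]
orientation: [0.113, 1.57, -0.112]
ft_force: [-0.0, 0.4, -1.7]
width: 11.7
```

{"op": "apply_moves", "data": {
  "increments": [
    {"gripper": 0,"delta_pos": [0,2.5,-0.5],"dr": [0,0,0]},
    {"gripper": 0,"delta_pos": [0,2.5,-0.5],"dr": [0,0,0]},
    {"gripper": 0,"delta_pos": [0,2.5,-0.5],"dr": [0,0,0]},
    {"gripper": 0,"delta_pos": [0,2,-0.4],"dr": [-0.037,0,0]},
    {"gripper": 0,"delta_pos": [0,0,0],"dr": [0,0,0]}
  ]
}}

```text
t: 10.57
ee_pos: [606.2, 6.2, 297.5]
orientation: [0.081, 1.571, -0.079]
ft_force: [-0.1, 0.9, -2.2]
width: 11.8
```

{"op": "apply_moves", "data": {
  "increments": [
    {"gripper": 0,"delta_pos": [0,0,0],"dr": [0,0,0]},
    {"gripper": 0,"delta_pos": [0,0,0],"dr": [0,0,0]},
    {"gripper": 0,"delta_pos": [0,0,0],"dr": [0,0,0]},
    {"gripper": 0,"delta_pos": [0,0,0],"dr": [0,0,0]},
    {"gripper": 0,"delta_pos": [0,0,0],"dr": [0,0,0]}
  ]
}}

```text
t: 10.98
ee_pos: [607.6, 1.2, 298.6]
orientation: [0.085, 1.569, -0.085]
ft_force: [-0.1, -0.5, -1.2]
width: 12.2
```

```bash
python3 go.py 605.3 2.2 298; python3 - <<'E'
from h import *
d=cap('top');w=cloud(d);s=cap('side');ws=cloud(s)
a=d['img'][120:250,170:300];b=s['img'][70:200,170:300]
cv2.imwrite('pics/hold.png',np.hstack([cv2.resize(k,(400,400),interpolation=2) for k in(a,b)])[:,:,::-1])
an=np.radians(83.9);ey=np.array([np.cos(an),np.sin(an)]);ex=np.array([ey[1],-ey[0]])
for n,W in(('top',w),('side',ws)):
    p=W.reshape(-1,3);p=p[~np.isnan(p[:,0])];X=p[:,:2]@ex;Y=p[:,:2]@ey;Z=p[:,2]
    m=(abs(X-602)<60)
    for q,z0,z1,y0,y1 in(('lip',225,275,-20,40),('rim',112,124,5,50),('wall',80,112,5,40),('skirt',30,66,-5,40)):
        k=m&(Z>z0)&(Z<z1)&(Y>y0)&(Y<y1)
        if k.sum()>5: print(n,q,k.sum(),'X',np.percentile(X[k],[2,98]).round(1),'Y',np.percentile(Y[k],[2,50,98]).round(1),'Z',np.percentile(Z[k],[2,50,98]).round(1))
E
```

```text
10.9833 [607.56434445   1.24107096 298.55310451] yaw 83.8 tilt [-1. -0. -0.] q [-0.02  0.33  1.61 -0.    1.21 -1.48] F [-0.1 -0.5 -1.2] w 12.17282673992358
move cm [ 0.06  0.07 -0.24]
top lip 74 X [565.5 640.9] Y [ 9.5 18.3 23.9] Z [237.5 263.5 268.8]
top rim 22 X [542.8 577. ] Y [21.7 24.4 27.2] Z [114.2 120.4 123.7]
top wall 6 X [546.6 578.9] Y [21.7 21.8 21.9] Z [ 80.6  89.7 102.5]
top skirt 13 X [552.3 608.5] Y [11.5 11.8 16.9] Z [32.5 57.2 65.6]
side lip 261 X [563.1 643.1] Y [ 9.2 14.8 36.5] Z [231.7 255.9 267.5]
side rim 92 X [544.5 660.4] Y [18.  22.1 27.6] Z [112.7 118.6 123.4]
side wall 180 X [545.5 658.5] Y [17.6 21.5 25.3] Z [ 80.5  96.1 110.9]
side skirt 194 X [545.6 657.9] Y [ 8.1 11.9 14.8] Z [30.5 48.2 64.8]
```

View pics/hold.png

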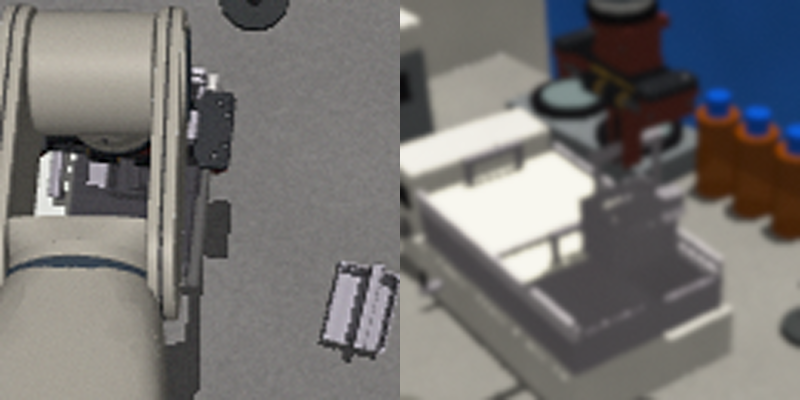

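Top view: the lipped basket hangs under the gripper just inside the end wall. Side view: it is upright, with its lip directly above the rim. Measured slot centre is Y' 24–25.3 against the rim at 24.6, so it's aligned. Lowering.

{"op": "apply_moves", "data": {
  "increments": [
    {"gripper": 0,"delta_pos": [1,0,-0.2],"dr": [0,0,0]},
    {"gripper": 0,"delta_pos": [1.2,0,0],"dr": [0,0,0]},
    {"gripper": 0,"delta_pos": [1.2,0,0],"dr": [0,0,0]},
    {"gripper": 0,"delta_pos": [0.6,0,0],"dr": [0,0,0]},
    {"gripper": 0,"delta_pos": [0,0,0],"dr": [0,0,0]}
  ]
}}

```text
t: 11.5
ee_pos: [604.2, 2.3, 255.9]
orientation: [0.084, 1.574, -0.084]
ft_force: [-0.6, -0.2, -3.0]
width: 11.7
```

```bash
python3 go.py 605.3 2.2 190
```

```text
11.5 [604.18792629   2.32113933 255.89890697] yaw 83.88 tilt [-1.    -0.    -0.004] q [-0.02  0.37  1.65  0.    1.13 -1.48] F [-0.6 -0.2 -3. ] w 11.679925670336997
move cm [6.59 0.   0.14]
```

Within 1 mm. I'll go on to just above the lip's engagement height.

{"op": "apply_moves", "data": {
  "increments": [
    {"gripper": 0,"delta_pos": [1,0,0],"dr": [0,0,0]},
    {"gripper": 0,"delta_pos": [1.3,0,0],"dr": [0,0,0]},
    {"gripper": 0,"delta_pos": [1.3,0,0],"dr": [0,0,0]},
    {"gripper": 0,"delta_pos": [1.3,0,0],"dr": [0,0,0]},
    {"gripper": 0,"delta_pos": [1.3,0,0],"dr": [0,0,0]}
  ]
}}

```text
t: 11.92
ee_pos: [605.9, 2.3, 196.0]
orientation: [0.084, 1.568, -0.084]
ft_force: [0.5, 0.6, -1.7]
width: 11.6
```

{"op": "apply_moves", "data": {
  "increments": [
    {"gripper": 0,"delta_pos": [0.3,0,0],"dr": [0,0,0]},
    {"gripper": 0,"delta_pos": [0,0,0],"dr": [0,0,0]},
    {"gripper": 0,"delta_pos": [0,0,0],"dr": [0,0,0]},
    {"gripper": 0,"delta_pos": [0,0,0],"dr": [0,0,0]},
    {"gripper": 0,"delta_pos": [0,0,0],"dr": [0,0,0]}
  ]
}}

```text
t: 12.33
ee_pos: [606.2, 2.3, 194.6]
orientation: [0.084, 1.567, -0.084]
ft_force: [-0.3, -0.6, -2.5]
width: 11.7
```

```bash
python3 go.py 605.3 2.2 158.5; python3 - <<'E'
from h import *
s=cap('side');ws=cloud(s)
b=s['img'][100:200,190:300];cv2.imwrite('pics/low.png',cv2.resize(b,(660,600),interpolation=2)[:,:,::-1])
an=np.radians(83.9);ey=np.array([np.cos(an),np.sin(an)]);ex=np.array([ey[1],-ey[0]])
p=ws.reshape(-1,3);p=p[~np.isnan(p[:,0])];X=p[:,:2]@ex;Y=p[:,:2]@ey;Z=p[:,2];m=abs(X-602)<36
for z in range(84,165,4):
    k=m&(abs(Z-z)<2)&(Y>0)&(Y<45)
    if k.sum()>3: print(z,k.sum(),np.percentile(Y[k],[5,50,95]).round(1))
E
```

```text
12.3333 [606.21922167   2.26300043 194.64094289] yaw 83.88 tilt [-1.     0.     0.002] q [-0.02  0.44  1.7  -0.    1.   -1.48] F [-0.3 -0.6 -2.5] w 11.71886631945783
move cm [ 3.61 -0.02 -0.1 ]
84 15 [20.2 21.4 24.2]
88 13 [20.3 22.  24. ]
92 12 [20.  21.7 24. ]
96 17 [19.2 20.6 24.8]
100 15 [19.1 22.  24.9]
104 14 [19.5 21.8 26.1]
108 13 [19.3 22.4 24.3]
112 10 [18.5 21.5 23.4]
116 21 [18.3 22.6 25. ]
120 19 [19.9 23.3 32.7]
124 7 [19.5 22.6 31.8]
136 19 [ 8.1 12.2 29.1]
140 18 [ 7.4 12.1 33.6]
144 24 [ 9.9 13.5 18. ]
148 18 [13.1 14.2 31.1]
152 14 [12.  14.2 16.9]
156 18 [11.9 14.5 18.2]
160 49 [12.4 21.1 33.6]
164 35 [13.5 24.1 34. ]
```

View pics/low.png

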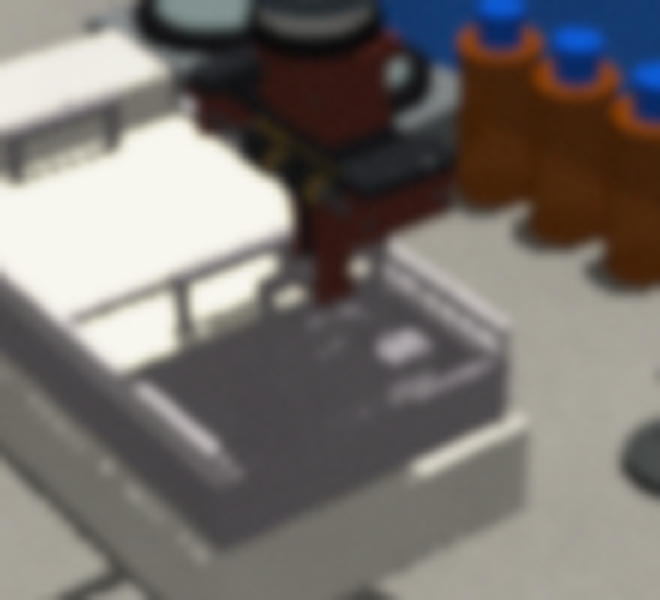

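The picture is dim, but the lip (px ~400,350) sits above the near end rim with the basket inside. By depth, the leg's outer face is at Y' 14.3, so the slot centre is about 25.3 against the rim at 24.7. It's clear to go down.

{"op": "apply_moves", "data": {
  "increments": [
    {"gripper": 0,"delta_pos": [0.7,0,0],"dr": [0,0,0]},
    {"gripper": 0,"delta_pos": [0.7,0,0],"dr": [0,0,0]},
    {"gripper": 0,"delta_pos": [0.7,0,0],"dr": [0,0,0]},
    {"gripper": 0,"delta_pos": [0.7,0,0],"dr": [0,0,0]},
    {"gripper": 0,"delta_pos": [0.3,0,0],"dr": [0,0,0]}
  ]
}}

```text
t: 12.8
ee_pos: [604.7, 2.3, 161.0]
orientation: [0.084, 1.571, -0.084]
ft_force: [-0.2, 0.9, -1.8]
width: 11.7
```

{"op": "apply_moves", "data": {
  "increments": [
    {"gripper": 0,"delta_pos": [0.2,0,0],"dr": [0,0,0]},
    {"gripper": 0,"delta_pos": [0.1,0,0],"dr": [0,0,0]},
    {"gripper": 0,"delta_pos": [0,0,0],"dr": [0,0,0]},
    {"gripper": 0,"delta_pos": [0,0,0],"dr": [0,0,0]},
    {"gripper": 0,"delta_pos": [0,0,0],"dr": [0,0,0]}
  ]
}}

```text
t: 13.22
ee_pos: [605.8, 2.3, 160.0]
orientation: [0.084, 1.569, -0.084]
ft_force: [0.3, -0.3, -2.1]
width: 11.8
```

{"op": "apply_moves", "data": {
  "increments": [
    {"gripper": 0,"delta_pos": [0.1,0,0],"dr": [0,0,0]},
    {"gripper": 0,"delta_pos": [0.1,0,0],"dr": [0,0,0]},
    {"gripper": 0,"delta_pos": [0,0,0],"dr": [0,0,0]},
    {"gripper": 0,"delta_pos": [0,0,0],"dr": [0,0,0]},
    {"gripper": 0,"delta_pos": [0,0,0],"dr": [0,0,0]}
  ]
}}

```text
t: 13.63
ee_pos: [605.9, 2.4, 158.1]
orientation: [0.084, 1.568, -0.084]
ft_force: [-1.1, 1.1, 2.1]
width: 11.7
```

{"op": "apply_moves", "data": {
  "increments": [
    {"gripper": 0,"delta_pos": [0.1,0,0],"dr": [0,0,0]},
    {"gripper": 0,"delta_pos": [0.1,0,0],"dr": [0,0,0]},
    {"gripper": 0,"delta_pos": [0,0,0],"dr": [0,0,0]},
    {"gripper": 0,"delta_pos": [0,0,0],"dr": [0,0,0]},
    {"gripper": 0,"delta_pos": [0,0,0],"dr": [0,0,0]}
  ]
}}

```text
t: 14.05
ee_pos: [606.2, 3.2, 157.3]
orientation: [0.085, 1.568, -0.083]
ft_force: [-3.7, 6.2, 12.6]
width: 12.3
```

Contact at about 158.2, so the lip is on the rim. I'll ease off, shift the back plate towards the wall, set it down again and release.

{"op": "apply_moves", "data": {
  "increments": [
    {"gripper": 0,"delta_pos": [-0.1,0,0],"dr": [0,0,0]},
    {"gripper": 0,"delta_pos": [0,-0.2,0],"dr": [0,0,0]},
    {"gripper": 0,"delta_pos": [0,-0.15,0],"dr": [0,0,0]},
    {"gripper": 0,"delta_pos": [0,0,0],"dr": [0,0,0]},
    {"gripper": 0,"delta_pos": [0,0,0],"dr": [0,0,0]}
  ]
}}

```text
t: 14.47
ee_pos: [606.3, -0.4, 157.9]
orientation: [0.085, 1.567, -0.083]
ft_force: [-0.4, 4.7, 6.8]
width: 11.8
```

```bash
python3 go.py 605.3 2.2 158.2
```

```text
14.4667 [ 6.06305710e+02 -3.71940280e-01  1.57893042e+02] yaw 83.87 tilt [-1.     0.002  0.002] q [-0.02  0.48  1.72  0.    0.93 -1.49] F [-0.4  4.7  6.8] w 11.82969634591062
move cm [-0.03  0.25 -0.13]
```

Light contact against the rim and wall. Opening the fingers.

{"op": "apply_moves", "data": {
  "increments": [
    {"gripper": 5,"delta_pos": [0,0,0],"dr": [0,0,0]},
    {"gripper": 20,"delta_pos": [0,0,0],"dr": [0,0,0]},
    {"gripper": 35,"delta_pos": [0,0,0],"dr": [0,0,0]},
    {"gripper": 50,"delta_pos": [0,0,0],"dr": [0,0,0]},
    {"gripper": 60,"delta_pos": [0,0,0],"dr": [0,0,0]}
  ]
}}

```text
t: 14.88
ee_pos: [605.0, -1.4, 156.4]
orientation: [0.084, 1.57, -0.084]
ft_force: [0.4, -0.9, 0.2]
width: 34.1
```

{"op": "apply_moves", "data": {
  "increments": [
    {"gripper": 80,"delta_pos": [0,0,0],"dr": [0,0,0]},
    {"gripper": 80,"delta_pos": [0,0,0],"dr": [0,0,0]},
    {"gripper": 80,"delta_pos": [0,0,0],"dr": [0,0,0]},
    {"gripper": 80,"delta_pos": [0,0,0],"dr": [0,0,0]},
    {"gripper": 80,"delta_pos": [0,0,0],"dr": [0,0,0]}
  ]
}}

```text
t: 15.3
ee_pos: [605.2, -1.2, 156.6]
orientation: [0.084, 1.569, -0.084]
ft_force: [-0.2, 0.0, 0.7]
width: 67.1
```

{"op": "apply_moves", "data": {
  "increments": [
    {"gripper": 80,"delta_pos": [-1,0,0],"dr": [0,0,0]},
    {"gripper": 80,"delta_pos": [-2,0,0],"dr": [0,0,0]},
    {"gripper": 80,"delta_pos": [-3,0,0],"dr": [0,0,0]},
    {"gripper": 80,"delta_pos": [-4,0,0],"dr": [0,0,0]},
    {"gripper": 80,"delta_pos": [-4,0,0],"dr": [0,0,0]}
  ]
}}

```text
t: 15.72
ee_pos: [604.5, -1.2, 298.3]
orientation: [0.084, 1.571, -0.084]
ft_force: [1.1, 0.3, 0.4]
width: 70.2
```

{"op": "apply_moves", "data": {
  "increments": [
    {"gripper": 80,"delta_pos": [0,-4,0],"dr": [0,0,0]},
    {"gripper": 80,"delta_pos": [0,-4,0],"dr": [0,0,0]},
    {"gripper": 80,"delta_pos": [0,-4,0],"dr": [0,0,0]},
    {"gripper": 80,"delta_pos": [0,-4,0],"dr": [0,0,0]},
    {"gripper": 80,"delta_pos": [0,-4,0],"dr": [0,0,0]}
  ]
}}

```text
t: 16.13
ee_pos: [583.5, -201.7, 297.9]
orientation: [0.083, 1.568, -0.084]
ft_force: [0.4, 0.5, 0.7]
width: 70.4
```

{"op": "apply_moves", "data": {
  "increments": [
    {"gripper": 80,"delta_pos": [0,-4,0],"dr": [0,0,0]},
    {"gripper": 80,"delta_pos": [0,-4,0],"dr": [0,0,0]},
    {"gripper": 80,"delta_pos": [0,0,0],"dr": [0,0,0]},
    {"gripper": 80,"delta_pos": [0,0,0],"dr": [0,0,0]},
    {"gripper": 80,"delta_pos": [0,0,0],"dr": [0,0,0]}
  ]
}}

```text
t: 16.55
ee_pos: [575.2, -279.3, 297.0]
orientation: [0.085, 1.569, -0.084]
ft_force: [0.2, 0.8, -0.2]
width: 69.9
```

```bash
python3 - <<'E'
from h import *
o=ctrl.get_obs();print(o['t'],o['ee_pos'],o['ft_force'])
d=cap('top');w=cloud(d);s=cap('side');ws=cloud(s)
a=d['img'][115:245,90:240];b=s['img'][90:220,160:310]
cv2.imwrite('pics/end.png',np.hstack([cv2.resize(k,(400,347),interpolation=2) for k in(a,b)])[:,:,::-1])
an=np.radians(83.9);ey=np.array([np.cos(an),np.sin(an)]);ex=np.array([ey[1],-ey[0]])
for n,W in(('top',w),('side',ws)):
    p=W.reshape(-1,3);p=p[~np.isnan(p[:,0])];X=p[:,:2]@ex;Y=p[:,:2]@ey;Z=p[:,2]
    m=(abs(X-602)<60)
    for q,z0,z1,y0,y1 in(('bar',160,182,40,95),('liptop',121.5,135,0,40),('leg',95,119,-5,19),('handle low',160,180,120,200)):
        k=m&(Z>z0)&(Z<z1)&(Y>y0)&(Y<y1)
        if k.sum()>5: print(n,q,k.sum(),'X',np.percentile(X[k],[2,98]).round(1),'Y',np.percentile(Y[k],[2,50,98]).round(1),'Z',np.percentile(Z[k],[2,50,98]).round(1))
E
```

```text
16.55 [ 575.23306538 -279.34913299  297.046613  ] [ 0.21319585  0.80258846 -0.24076983]
top bar 116 X [557.5 647.3] Y [59.3 64.9 70.8] Z [165.9 174.2 178.9]
top liptop 127 X [564.8 643.4] Y [11.6 22.2 31.7] Z [121.6 123.9 128.6]
top leg 39 X [568.6 639.9] Y [ 6.3  9.3 11.7] Z [ 96.9 102.7 118.5]
top handle low 115 X [557.9 645.1] Y [158.1 163.2 170.1] Z [161.6 169.4 174.5]
side bar 106 X [557.3 648.2] Y [56.8 61.  70. ] Z [162.6 174.3 179.2]
side liptop 107 X [549.5 655.6] Y [ 8.8 19.8 32.7] Z [121.9 125.1 128.7]
side leg 102 X [564.7 644.8] Y [ 5.7 10.4 18. ] Z [ 98.5 108.1 118.7]
side handle low 89 X [558.3 645.2] Y [154.5 159.8 168.7] Z [160.8 168.8 173.7]
```

View pics/end.png

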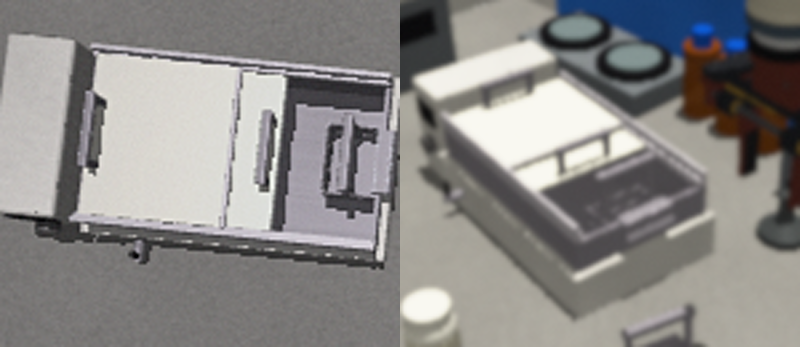

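The picture shows the basket hanging inside the opened end (left panel px ~350,155), its lip over the right-hand rim, the lower cover under the upper one, and the upper shut. All the checks pass, so I'm handing in.

```bash
python3 -c "
from h import *
print(ctrl.close_job(),ctrl.get_obs()['t'])"
```

```text
the job is handed in; nothing more can be done
the job is handed in; nothing more can be done
```

The lower cover is slid to its stop under the upper one. The lipped basket hangs by its lip on the right-hand end rim, set down and then released. I handed the job in at about 16.6 s; no verdict is reported.

What the last checks showed:
- **Lower cover:** its handle moved about 105 mm, up to the stop, and about 124 mm of the bath is clear. It seems to have started roughly 15–20 mm open, because full travel from shut would be 125 mm.
- **Upper cover:** it looks unmoved by its seam in the pictures. I did not measure it separately.
- **Basket lip:** its top is at about 124 mm, which is what a seated lip should read. The slot middle is about 2 mm outside the rim's centre, within the -11 to +8 mm allowed.
- **Basket tilt:** the basket looks upright. The handle-to-lip distance from the top camera matches, and the bar reads 1–2 mm lower than expected.
- **Disagreement:** the side camera put handle positions 3–4 mm lower in y than the top camera; both readings are within the limits.
- **Bystanders:** the arm did not touch the plain basket, beaker or bottle on its way. I did not re-measure their positions at the end.

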